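# Tip a spoilt card pack into the waste and ease the lid shut

### The job

Discard the spoilt pack of cards lying on the lid of the waste tipper: press the lever right down so that the lid tilts fully open, and keep it down until the pack has slid into the well. Then ease the lever back up so that the lid closes slowly and does not drop or slam. Work only by pressing the lever, do not touch the lid or the pack, and leave everything else on the table where it is.

Things in the scene. Friction and masses are not known exactly. Their poses are not given: they have to be found in the camera images.
- tipper: the waste tipper: a grey sheet-metal bin, 220 long x 150 wide, fixed to the table. Origin: on the table top under the lever's pivot, mid-width. x (level) runs from the lever, under the lid, to the well; z is up. Front wall at x = 12; lid over x = 10 to 122, its hinge at x = 122, 105 above the table. The lever sticks out towards -x
- well_center (a point): centre of the open-topped well behind the lid's hinge, 50 above the table; tipper's axes. Inside it is 107 (x) x 144 (y), floor 8 above the table, walls 130 to 140 high
- lever_pivot (a point): centre of the lever's hinge pin, 85 above the table, between two small cheeks on the bin's front wall; axes as the tipper's; the pin runs along y
- pad (a point): centre of the top face of the black rubber press pad (30 long x 38 wide) at the lever's outer end; 100 from the pivot along the lever and 8 above the lever's centre line. It moves with the lever
- lever (a joint): angle of the press lever, rad: 0 = up at rest (the lever slopes up 0.4 rad from the pivot to the pad, pad about 131 above the table), 0.8 = fully down at its stop (slopes down 0.4 rad, pad about 53 above the table). About 3 to 6 N on the pad moves it; the lid's weight pushes it back up with no catch and only a weak damper
- lid (a joint): opening of the lid, rad: 0 = shut (level), 1.15 = fully open, sloping down towards the well. Geared to the lever: lid = 1.4375 x lever. Let go, it falls shut at about 3 rad/s, a slam; 0.3 to 1 rad/s is an easy closing speed
- lid_center (a point): centre of the lid's upper face. The lid is a shallow bright metal tray, 112 x 150, with 12 high lips on the front and the two sides and none at the hinge, so that what lies on it slides into the well when it tilts
- card_pack: the spoilt pack of cards, a banded pack 56 x 86 x 23 (x, y, z), about 0.1 kg, lying flat on the lid at the start; origin at the centre of its underside
- thick_pack: a second, thicker banded pack of cards, 56 x 86 x 33, lying on the table to one side of the lever; good stock, stays where it is; origin at the centre of its underside
- glue_stick: a glue stick, diameter 24, 86 tall, standing on the table to the left of the lever; origin at the centre of its underside
- weight: a brass check weight, diameter 29, 46 tall, standing on the table beside the bin; origin at the centre of its underside
- note_pad: a square note pad, 76 x 76 x 16, lying on the table beside the bin; origin at the centre of its underside
- marker: a felt marker, 135 long, lying on the table; origin at the centre of its underside
- stapler: a desk stapler, 36 x 150 x 66, standing on the table to the robot's left; origin at the centre of its underside
Not all that is in view belongs to the job. Leave any black or orange look-alike of the card_pack alone.

How it is judged:
By the outcome, as a careful person would: the job done as asked, in the order asked, and still so for the second after the job is handed in, with the robot touching nothing.
It also fails if it takes over 51 s, if anything falls off the work surface, if the arm or the gripper's body presses on something with over 40 N, if the wrist force passes 120 N, or if a joint passes its speed limit or range.

### The arm

A 6-joint arm with a two-finger parallel gripper is mounted at the origin on the work surface; the furniture and walls round the work are solid. World frame = base frame: x ahead of the robot, y to its left, z up, the work surface at z = 0. Lengths are in m, angles in degrees, forces in N, time in s.
With the tool pointing down it reaches from about 0.3 to 0.75 m from the base axis. Payload 8.5 kg.
Tool frame: the origin (TCP) lies on the centre line of the jaws, within the pads' length; the fingertips stand env.tips_ahead ahead of it and the grasp point (between the pads) lies 8 mm behind it (env.tips_ahead is the distance from the TCP to the fingertips, in m); z points along the fingers, y is the direction in which the jaws open and shut (so a half turn about z gives the same grasp; the last joint's range is limited). The gripper opens to 85 mm and grips with 20 to 120 N. Pads are 22 mm wide; open, the fingers measure 114 mm over their backs; the gripper's body (76 mm by 85 mm) begins 54 mm behind the grasp point. The pads swing forward as they close: fully open they stand 13 mm farther back than shut.
Start: joints at [60.831, 21.807, 74.336, -0, 83.858, -12.336], TCP at [0.159, 0.526, 0.242] pointing down, gripper open.
Joint ranges: [-178.18, 178.18], [-50.72, 133.34], [12.68, 142.11], [-81.47, 261.47], [9.98, 163.14], [-165.26, 165.26]. Speed limits (degrees/s): [136.94, 136.94, 180, 180, 180, 180].

### API

Orientations are given as a 3x3 rotation matrix whose columns are the frame's x, y, z axes.
In Python, from rig import env gives the robot as it stands.
- The arm moves only by the tool servo_tool, never from a script. Its argument "commands" is a list of rows, each an object with "linear": the shift along the tool's x, y, z in mm, a list of three; "angular": the turn, a rotation vector about the tool's x, y, z in degrees, a list of three; "gripper": the opening, from -1 (shut) to 1 (fully open). In form: [{"linear": [x, y, z], "angular": [rx, ry, rz], "gripper": gripper}, ...]. A call has 1 to 20 rows; each row is the pose to reach, as a shift and turn from the pose commanded when the call began, along the tool's axes at that moment; what a row does not reach only later rows make up. A row lasts 1/10 s, in which the tool goes at most 50 mm and 8.59 degrees, less where a joint would pass 70% of its speed; a pose out of reach is approached as far as the arm can. A call with a gripper value outside its range is refused whole. The fingers move at their own pace and stop on an object; "force" is the grip in N (left out, the last holds). Time passes only in rows, so rows that repeat a pose let the fingers close. It gives the time, the measured TCP pose, the force and the opening at its end, in the units of the state.
- env.observe(): the state, without advancing time (a new reading comes with each control period).
- env.get_image(name): name is "scene" or "top" or "wrist"; returns a dict with "frame" (384x512x3 uint8, blue, green, red), "fx", "fy", "cx", "cy" (pixels), "cam_to_world" (4x4, takes a point from camera to world coordinates); the wrist camera has in their place "T_tool_cam" (4x4, takes a point from camera to tool coordinates, whose origin is the TCP and whose axes are the flange's). Camera axes: x right, y up, looking along -z (the intrinsics and any distortion apply to the point x, -y, -z); pixel columns grow to the right and rows downward; lengths in m; the calibration is good to about 2 mm. A picture is of the moment at which its call begins: read the wrist's pose just before it. There is no depth.
- env.close_job(): hands the job in, once; it reports no verdict.
Trained networks look in a picture, given as the dict that the camera call returned (one of the last four; its "shot" number tells which), for a name from the list of things; names that differ only in an ending like _2 or _b are one class to them, and where a whole thing is asked for, a point or a joint stands for the part that bears it (a point fixed in the world has none). Each returns a list of dicts, best first, with "confidence" (0 to 1); they miss things now and then, are a little off and sometimes report something else, mostly with a low value. They report only what shows in the picture. A call takes as long as a camera call. They do not tell look-alikes from the thing itself.
- env.trace(picture, query): "pixels" (384x512 bool, what is visible of it) and "extent" ([left, top, right, bottom] in pixels, round what is visible of it).
The state is a dict: "time_s": time; "q": joint angles; "qvel": joint speeds; "joint_efforts": joint torques, N m; "position": TCP position; "tool_rot": TCP orientation; "ft_force": force on the tool from outside, world axes, zero at the start; "wrist_torque": the same for the moment, N m; "grip_width": finger opening in m.
Only numpy, scipy, OpenCV 4.12 (cv2) and the standard library are available. Lean on these libraries where they do the work, as an engineer would, in place of code of your own. Each camera call takes 0.05 s, during which the arm holds its last target.

## Working session

There is one attempt and no reset: what is moved stays moved. The work goes in short steps, Python scripts to look and compute and a tool call to move; the robot and the scene stay as the last step left them, time stands still between calls to the robot, and variables do not carry over. Pictures are saved under pics/ and viewed, and the job is handed in when it is done.

Besides the shell and the picture viewer there is one more tool, called after ">>>" by a JSON object that holds its "op" and its "data". servo_tool: Moves the arm, as the interface text tells. Its arguments: {"type":"object","properties":{"commands":{"type":"array","items":{"type":"object","properties":{"linear":{"type":"array","items":{"type":"number"}},"angular":{"type":"array","items":{"type":"number"}},"gripper":{"type":"number"}}}},"force":{"type":"number"}},"required":["commands"]}

```bash
ls; mkdir -p pics; python3 - <<'E'
from rig import env
import cv2,numpy as np
s=env.observe();print(s['time_s'],s['position'],s['tool_rot'],s['ft_force'],s['grip_width'],env.tips_ahead)
for n in ['scene','top']:
    p=env.get_image(n);cv2.imwrite(f'pics/{n}0.png',p['frame'])
    print(n,p['fx'],p['fy'],p['cx'],p['cy'],np.round(p['cam_to_world'],4).tolist(),[k for k in p if k not in('frame',)])
    for q in ['tipper','lever','pad','lid','card_pack','thick_pack','glue_stick','weight','note_pad','marker','stapler']:
        try:
            print(q,[(r['extent'],round(r['confidence'],2)) for r in env.trace(p,q)][:3])
        except Exception as e: print(q,e)
E
```

```text
pics
0.0 [0.15910811 0.52618817 0.24168002] [[-9.57163239e-01  2.89547846e-01 -7.60245798e-04]
 [ 2.89548636e-01  9.57162398e-01 -1.31579639e-03]
 [ 3.46692680e-04 -1.47956007e-03 -9.99998845e-01]] [ 0.671672   -0.01989397 -0.35785906] 0.08539029859296564 0.011
scene 470.36563290637457 470.36563290637457 252.78109748168387 191.8545999994607 [[-0.8141, 0.3001, -0.4972, -0.3604], [-0.5805, -0.4448, 0.6821, 1.1047], [-0.0164, 0.8439, 0.5363, 0.9872], [0.0, 0.0, 0.0, 1.0]] ['fx', 'fy', 'cx', 'cy', 'cam_to_world', 'shot']
tipper [([269.6, 175.5, 306.4, 214.3], 0.59)]
lever []
pad []
lid []
card_pack [([253.7, 223.9, 281.8, 244.3], 0.93), ([348.7, 184.7, 370.7, 199.6], 0.75), ([314.2, 193.0, 340.7, 211.1], 0.73)]
thick_pack []
glue_stick [([177.3, 229.1, 188.4, 254.8], 0.56)]
weight []
note_pad []
marker [([149.5, 266.3, 187.0, 276.7], 0.63)]
stapler [([193.4, 263.4, 232.5, 303.5], 0.96)]
top 388.59653256938213 388.59653256938213 257.1093373979314 195.57319751702752 [[-0.009, 0.9909, -0.1346, 0.2606], [-0.9999, -0.0082, 0.0066, 0.0084], [0.0054, 0.1346, 0.9909, 1.4323], [0.0, 0.0, 0.0, 1.0]] ['fx', 'fy', 'cx', 'cy', 'cam_to_world', 'shot']
tipper [([238.6, 163.6, 341.4, 213.8], 0.82)]
lever []
pad [([236.6, 186.0, 270.0, 199.9], 0.5)]
lid [([270.9, 164.7, 306.0, 211.4], 0.59)]
card_pack [([278.6, 179.6, 297.1, 207.7], 0.84), ([311.4, 233.3, 338.1, 252.5], 0.81), ([343.7, 252.4, 360.8, 283.8], 0.78)]
thick_pack [([237.8, 143.4, 255.9, 172.1], 0.7)]
glue_stick [([238.2, 144.0, 255.8, 170.7], 0.67)]
weight [([295.1, 160.3, 305.1, 168.8], 0.58)]
note_pad [([267.4, 148.0, 284.9, 170.3], 0.8)]
marker [([149.9, 169.7, 163.0, 202.9], 0.68)]
stapler [([142.8, 221.8, 189.5, 237.6], 0.74)]
```

```bash
python3 - <<'E'
import cv2
a=cv2.imread('pics/top0.png')[120:300,120:380];cv2.imwrite('pics/t1.png',cv2.resize(a,None,fx=3,fy=3,interpolation=2))
a=cv2.imread('pics/scene0.png')[150:320,130:390];cv2.imwrite('pics/s1.png',cv2.resize(a,None,fx=3,fy=3,interpolation=2))
E
```

```text
(no output)
```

View pics/t1.png

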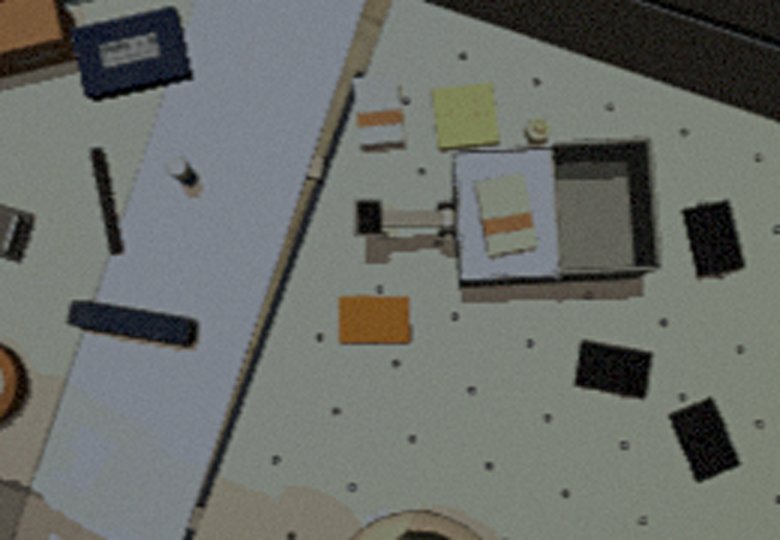

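View pics/s1.png

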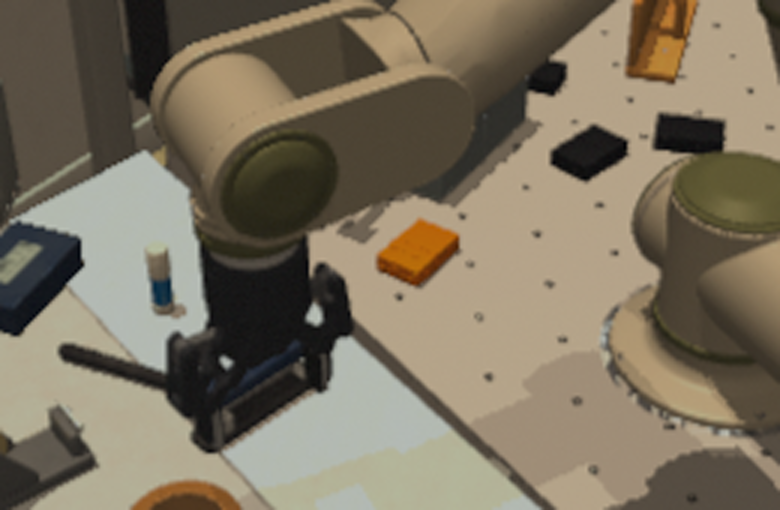

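The top view shows the tipper with the lever pointing left (world +y). The pad is at crop (368,217) and the lid carries the white and orange-banded pack at (507,215). The black and orange blocks are look-alikes. I'll fit the tipper's pose next.

```bash
cat > h.py <<'E'
import numpy as np
def ray(p,u,v,z):
    T=p['cam_to_world'];d=T[:3,:3]@np.array([(u-p['cx'])/p['fx'],-(v-p['cy'])/p['fy'],-1]);o=T[:3,3]
    return o+d*(z-o[2])/d[2]
def proj(p,X):
    T=p['cam_to_world'];c=T[:3,:3].T@(np.array(X)-T[:3,3])
    return np.array([p['cx']+p['fx']*c[0]/-c[2],p['cy']-p['fy']*c[1]/-c[2]])
def fit(p,L,U):
    from scipy.optimize import least_squares
    def W(t,l): c,s=np.cos(t[2]),np.sin(t[2]);return np.array([t[0]+c*l[0]-s*l[1],t[1]+s*l[0]+c*l[1],l[2]])
    f=lambda t:np.concatenate([proj(p,W(t,l))-u for l,u in zip(L,U)])
    r=least_squares(f,[.45,0,-1.57],loss='soft_l1');return r.x,r.fun.reshape(-1,2),W
E
python3 - <<'E'
from rig import env
from h import *
import cv2
p=env.get_image('top')
cv2.imwrite('pics/top1.png',cv2.resize(p['frame'],(800,600)))
c=lambda x,y:np.array([x/3+120-.33,y/3+120-.33])
L=[(-.089,0,.131),(.010,.075,.117),(.010,-.075,.117),(.122,.075,.105),(.122,-.075,.105),(.237,.075,.135),(.237,-.075,.135)]
U=[c(368,217),c(456,152),c(461,278),c(553,149),c(558,272),c(650,140),c(658,268)]
t,r,W=fit(p,L,U);print(t,np.round(r,1).tolist())
print('pad',W(t,(-.089,0,.131)),'pivot',W(t,(0,0,.085)))
for q in ['pad','card_pack','thick_pack','glue_stick']:
    for k in env.trace(p,q)[:2]:
        m=np.argwhere(k['pixels']).mean(0);print(q,m[::-1],k['confidence'],ray(p,m[1],m[0],.131 if q=='pad' else .03))
print('edge',[ray(p,*c(*a),0.0).round(3).tolist() for a in [(370,10),(320,170),(195,520)]])
w=env.get_image('wrist');print(w['T_tool_cam'],w['fx']);cv2.imwrite('pics/w1.png',w['frame'])
E
```

```text
[ 0.4538969  -0.0408932  -1.53500818] [[0.5, -0.2], [-0.9, -0.7], [-0.4, 0.6], [-1.3, -0.4], [-0.3, 1.5], [1.1, -0.7], [1.7, 0.4]]
pad [0.45071243 0.04804981 0.131     ] pivot [ 0.4538969 -0.0408932  0.085    ]
pad [250.82758621 191.91570881] 0.65 [0.44995055 0.02092137 0.131     ]
card_pack [357.59011628 198.96802326] 0.93 [ 0.43548094 -0.36678362  0.03      ]
card_pack [244.01734104 226.21387283] 0.82 [0.33999783 0.04728362 0.03      ]
thick_pack [246.46666667 156.58933333] 0.56 [0.59655756 0.03708708 0.03      ]
edge [[0.735, 0.05, 0.0], [0.529, 0.113, 0.0], [0.104, 0.262, 0.0]]
[[ 5.02575903e-04  9.53547177e-01  3.01243304e-01  7.55157301e-02]
 [ 9.99999871e-01 -4.99402259e-04 -8.75445958e-05  4.71462061e-04]
 [ 6.69636844e-05  3.01243309e-01 -9.53547306e-01 -1.32011833e-01]
 [ 0.00000000e+00  0.00000000e+00  0.00000000e+00  1.00000000e+00]] 335.5737451061989
```

View pics/top1.png

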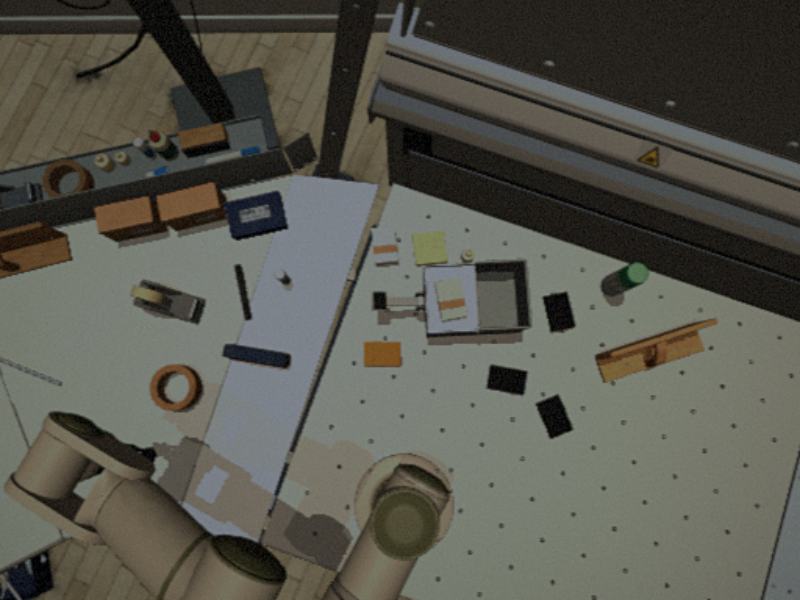

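The fit has about 1 px residual. I'll hover above the pad with the gripper shut, then refine from the wrist camera.

```bash
cat >> h.py <<'E'
def goal(s,pos,yaw):
    from scipy.spatial.transform import Rotation as R
    y=np.array([-np.sin(yaw),np.cos(yaw),0]);z=np.array([0,0,-1.]);Rg=np.c_[np.cross(y,z),y,z]
    R0=np.array(s['tool_rot']);return R0.T@(np.array(pos)-s['position'])*1000,np.degrees(R.from_matrix(R0.T@Rg).as_rotvec())
E
python3 - <<'E'
from rig import env
from h import *
print(goal(env.observe(),(.451,.050,.26),-1.535))
E
```

```text
(array([-417.211397  , -371.50810513,  -17.67368049]), array([-3.25384641e-03,  1.48443202e-03,  7.11153028e+01]))
```

>>> {"op": "servo_tool", "data": {"commands": [{"linear":[-10,-9,-5],"angular":[0,0,2],"gripper":-1},{"linear":[-30,-27,-17],"angular":[0,0,6],"gripper":-1},{"linear":[-60,-53,-17.7],"angular":[0,0,11],"gripper":-1},{"linear":[-95,-85,-17.7],"angular":[0,0,17],"gripper":-1},{"linear":[-130,-116,-17.7],"angular":[0,0,23],"gripper":-1},{"linear":[-165,-147,-17.7],"angular":[0,0,29],"gripper":-1},{"linear":[-200,-178,-17.7],"angular":[0,0,35],"gripper":-1},{"linear":[-235,-209,-17.7],"angular":[0,0,41],"gripper":-1},{"linear":[-270,-240,-17.7],"angular":[0,0,47],"gripper":-1},{"linear":[-305,-272,-17.7],"angular":[0,0,53],"gripper":-1},{"linear":[-340,-303,-17.7],"angular":[0,0,59],"gripper":-1},{"linear":[-375,-334,-17.7],"angular":[0,0,65],"gripper":-1},{"linear":[-400,-356,-17.7],"angular":[0,0,69],"gripper":-1},{"linear":[-412,-367,-17.7],"angular":[0,0,71],"gripper":-1},{"linear":[-417.2,-371.5,-17.7],"angular":[0,0,71.1],"gripper":-1},{"linear":[-417.2,-371.5,-17.7],"angular":[0,0,71.1],"gripper":-1},{"linear":[-417.2,-371.5,-17.7],"angular":[0,0,71.1],"gripper":-1}]}}

```text
time_s: 3.2
position: [0.4503, 0.051, 0.2602]
tool_rot: [[-0.038, 0.999, -0.0], [0.999, 0.038, 0.0], [0.0, -0.0, -1.0]]
ft_force: [0.0, -0.9, 0.3]
grip_width: 0.0001
```

```bash
python3 - <<'E'
from rig import env
from h import *
import cv2
s=env.observe();w=env.get_image('wrist')
T=np.eye(4);T[:3,:3]=s['tool_rot'];T[:3,3]=s['position'];w['cam_to_world']=T@w['T_tool_cam']
f=w['frame'].copy()
t=(.4539,-.0409,-1.535);c,sn=np.cos(t[2]),np.sin(t[2])
for l in [(-.089,0,.1313),(-.1046,.019,.1246),(-.1046,-.019,.1246),(-.0750,.019,.1370),(-.0750,-.019,.1370),(-.089-.0138,.019,.1313+.0058),(-.089-.0138,-.019,.1313+.0058),(-.089+.0138,.019,.1313-.0058),(-.089+.0138,-.019,.1313-.0058),(0,0,.085),(.01,.075,.117),(.01,-.075,.117)][0:1]+[(-.1028,.019,.1371),(-.1028,-.019,.1371),(-.0752,.019,.1255),(-.0752,-.019,.1255),(0,0,.085),(.01,.075,.117),(.01,-.075,.117)]:
    X=(t[0]+c*l[0]-sn*l[1],t[1]+sn*l[0]+c*l[1],l[2]);u=proj(w,X);print(l,u.round(1))
    if abs(u).max()<2000: cv2.circle(f,(int(u[0]),int(u[1])),3,(0,255,0),1)
print('tip',proj(w,T[:3,3]+.011*T[:3,2]))
for q in ['pad','lever']:
    for k in env.trace(w,q)[:2]:
        m=np.argwhere(k['pixels']).mean(0);print(q,k['confidence'],k['extent'],m[::-1])
cv2.imwrite('pics/w2.png',cv2.resize(f,(800,600)))
p=env.get_image('scene');cv2.imwrite('pics/s2.png',cv2.resize(p['frame'][100:330,150:410],None,fx=3,fy=2.6))
E
```

```text
(-0.089, 0, 0.1313) [254.7 190.2]
(-0.1028, 0.019, 0.1371) [278.9 175.6]
(-0.1028, -0.019, 0.1371) [230.5 175.5]
(-0.0752, 0.019, 0.1255) [277.3 203.9]
(-0.0752, -0.019, 0.1255) [232.2 203.8]
(0, 0, 0.085) [254.8 260.1]
(0.01, 0.075, 0.117) [334.2 286.4]
(0.01, -0.075, 0.117) [175.1 286.1]
tip [252.99466877 256.88770055]
pad 0.77 [233.6, 169.4, 286.1, 240.5] [257.61629328 195.67372709]
lever 0.69 [232.7, 168.9, 283.5, 241.2] [258.09856345 196.93375898]
```

View pics/w2.png

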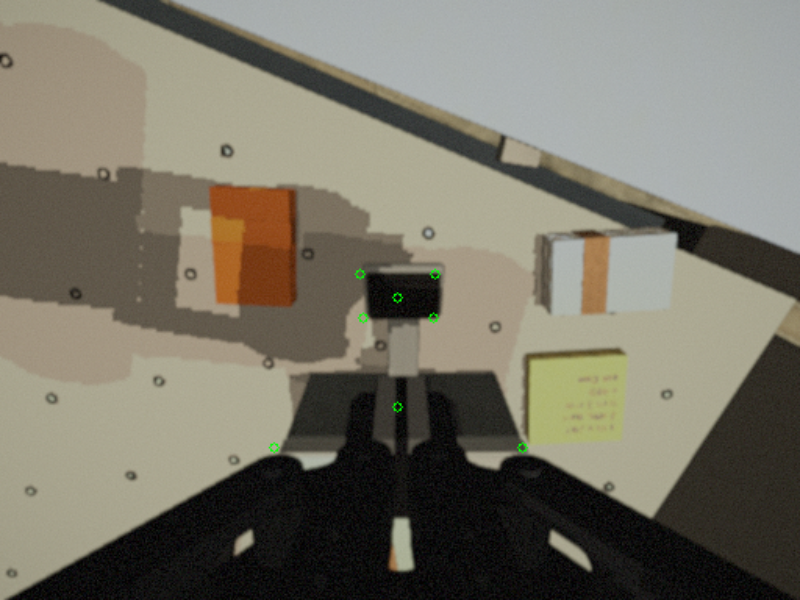

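View pics/s2.png

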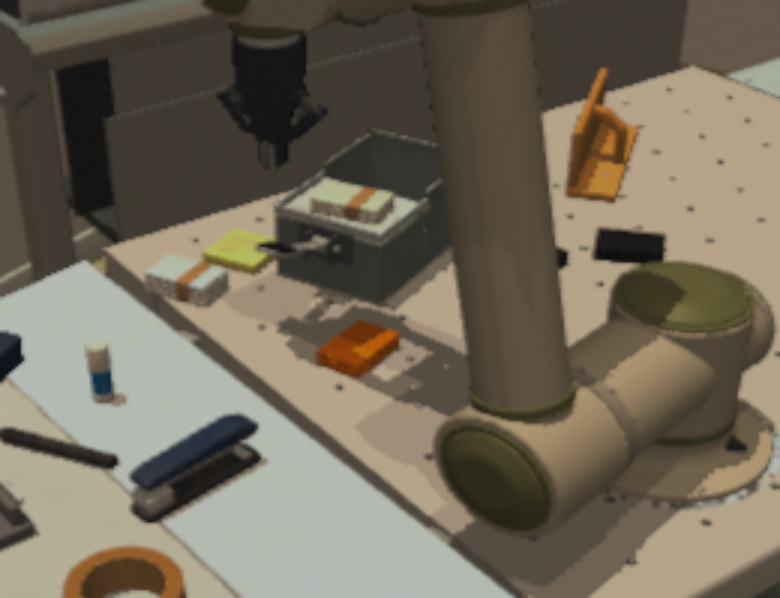

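The pad centre is at about (404,295), 6 px right of the prediction. That puts it about 3 mm further along world +x, so I'll correct for it and descend. The area around the pad is clear. The glue stick, stapler and thick pack are well away.

>>> {"op": "servo_tool", "data": {"commands": [{"linear":[0,1,8],"angular":[0,0,0],"gripper":-1},{"linear":[0,2,25],"angular":[0,0,0],"gripper":-1},{"linear":[0,2.7,50],"angular":[0,0,0],"gripper":-1},{"linear":[0,2.7,75],"angular":[0,0,0],"gripper":-1},{"linear":[0,2.7,92],"angular":[0,0,0],"gripper":-1},{"linear":[0,2.7,100],"angular":[0,0,0],"gripper":-1},{"linear":[0,2.7,100],"angular":[0,0,0],"gripper":-1},{"linear":[0,2.7,100],"angular":[0,0,0],"gripper":-1}]}}

```text
time_s: 4.2
position: [0.454, 0.0502, 0.1606]
tool_rot: [[-0.036, 0.999, 0.001], [0.999, 0.036, -0.0], [-0.0, 0.001, -1.0]]
ft_force: [0.1, 0.5, 0.3]
grip_width: -0.0
```

```bash
python3 - <<'E'
from rig import env
import cv2
print(env.observe()['ft_force'])
w=env.get_image('wrist');cv2.imwrite('pics/w3.png',w['frame'])
p=env.get_image('scene');cv2.imwrite('pics/s3.png',cv2.resize(p['frame'][100:230,190:330],None,fx=5,fy=4.5,interpolation=2))
E
```

```text
[0.13818381 0.47963494 0.26657311]
```

View pics/w3.png

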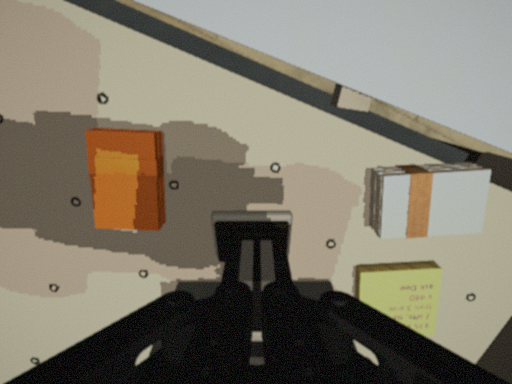

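View pics/s3.png

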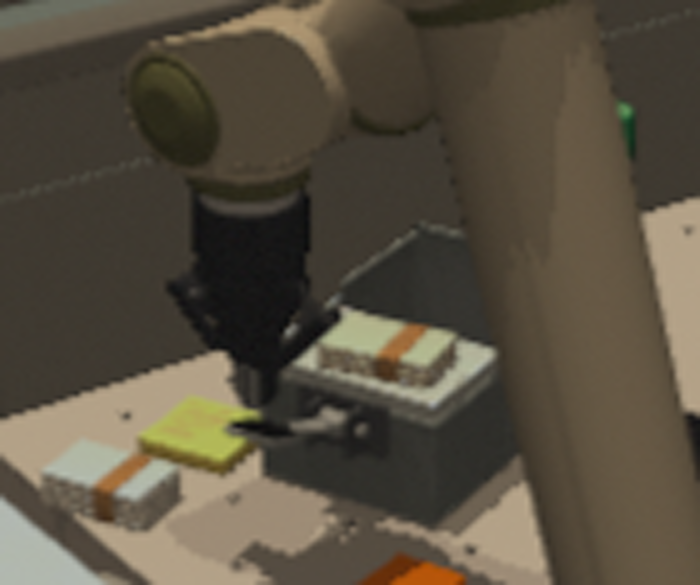

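The tips are centred over the pad. Pressing at about 45 mm/s, following the pad's arc.

>>> {"op": "servo_tool", "data": {"commands": [{"linear":[0,0,5],"angular":[0,0,0],"gripper":-1},{"linear":[0,0,10],"angular":[0,0,0],"gripper":-1},{"linear":[0,0,14],"angular":[0,0,0],"gripper":-1},{"linear":[1,0,18],"angular":[0,0,0],"gripper":-1},{"linear":[2,0,22],"angular":[0,0,0],"gripper":-1},{"linear":[3,0,26],"angular":[0,0,0],"gripper":-1},{"linear":[4,0,30],"angular":[0,0,0],"gripper":-1},{"linear":[5,0,34],"angular":[0,0,0],"gripper":-1},{"linear":[6,0,38],"angular":[0,0,0],"gripper":-1},{"linear":[7,0,42],"angular":[0,0,0],"gripper":-1},{"linear":[8,0,46],"angular":[0,0,0],"gripper":-1},{"linear":[8,0,50],"angular":[0,0,0],"gripper":-1},{"linear":[8,0,50],"angular":[0,0,0],"gripper":-1}]}}

```text
time_s: 5.6
position: [0.4532, 0.0581, 0.1094]
tool_rot: [[-0.036, 0.999, -0.001], [0.999, 0.036, 0.0], [0.0, -0.001, -1.0]]
ft_force: [0.0, 1.0, 2.7]
grip_width: -0.0
```

```bash
python3 - <<'E'
from rig import env
import cv2
print(env.observe()['ft_force'])
p=env.get_image('scene');cv2.imwrite('pics/s4.png',cv2.resize(p['frame'][100:230,190:330],None,fx=5,fy=4.5,interpolation=2))
E
```

```text
[0.02308611 0.96845655 2.67256283]
```

View pics/s4.png

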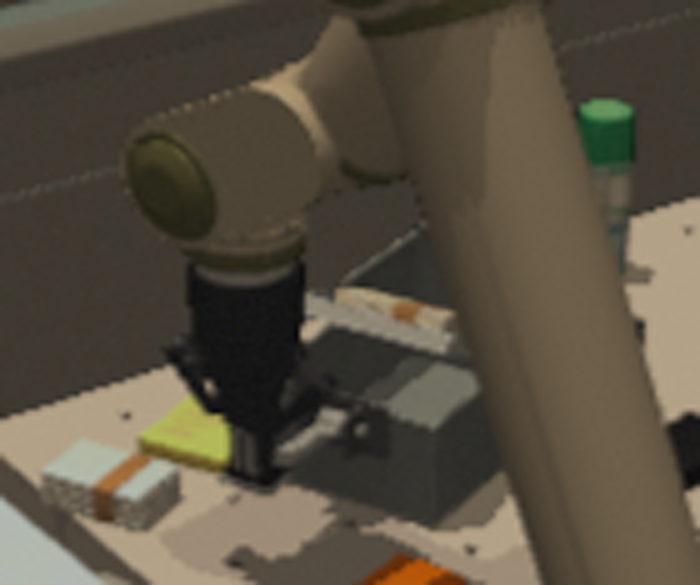

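The lid is opening with the pack still on it, and the press force is 2.7 N. Continuing toward the stop.

>>> {"op": "servo_tool", "data": {"commands": [{"linear":[0,0,4],"angular":[0,0,0],"gripper":-1},{"linear":[0,0,8],"angular":[0,0,0],"gripper":-1},{"linear":[0,0,12],"angular":[0,0,0],"gripper":-1},{"linear":[0,0,16],"angular":[0,0,0],"gripper":-1},{"linear":[-1,0,20],"angular":[0,0,0],"gripper":-1},{"linear":[-2,0,24],"angular":[0,0,0],"gripper":-1},{"linear":[-3,0,28],"angular":[0,0,0],"gripper":-1},{"linear":[-4,0,32],"angular":[0,0,0],"gripper":-1},{"linear":[-4,0,35],"angular":[0,0,0],"gripper":-1},{"linear":[-4,0,37],"angular":[0,0,0],"gripper":-1},{"linear":[-4,0,38],"angular":[0,0,0],"gripper":-1},{"linear":[-4,0,38],"angular":[0,0,0],"gripper":-1}]}}

```text
time_s: 6.85
position: [0.4535, 0.0541, 0.0719]
tool_rot: [[-0.036, 0.999, -0.0], [0.999, 0.036, -0.0], [-0.0, -0.0, -1.0]]
ft_force: [0.5, -0.2, 0.4]
grip_width: -0.0
```

>>> {"op": "servo_tool", "data": {"commands": [{"linear":[0,0,1],"angular":[0,0,0],"gripper":-1},{"linear":[0,0,2],"angular":[0,0,0],"gripper":-1},{"linear":[0,0,2],"angular":[0,0,0],"gripper":-1}]}}

```text
time_s: 7.15
position: [0.4536, 0.0541, 0.07]
tool_rot: [[-0.036, 0.999, 0.0], [0.999, 0.036, -0.0], [-0.0, 0.0, -1.0]]
ft_force: [0.5, 0.3, 1.1]
grip_width: 0.0002
```

```bash
python3 - <<'E'
from rig import env
import cv2
print(env.observe()['ft_force'])
p=env.get_image('scene');cv2.imwrite('pics/s5.png',cv2.resize(p['frame'][100:230,190:330],None,fx=5,fy=4.5,interpolation=2))
p=env.get_image('top');cv2.imwrite('pics/t5.png',cv2.resize(p['frame'][130:240,220:370],None,fx=5,fy=5,interpolation=2))
E
```

```text
[0.47813685 0.30725131 1.09505639]
```

View pics/s5.png

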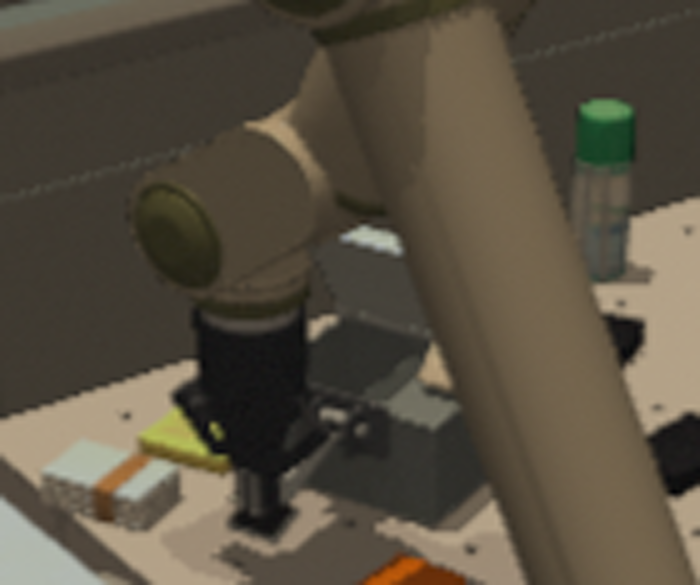

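View pics/t5.png

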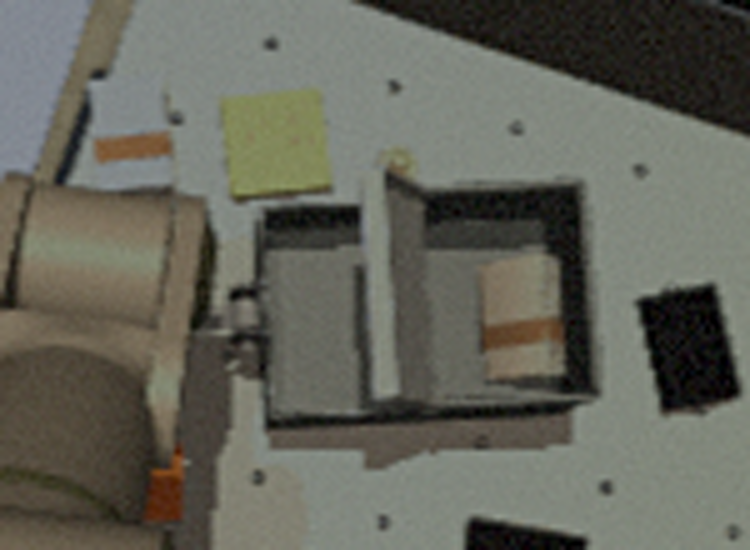

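The pack is in the well, at about (520,315). The 1.1 N press doesn't show that the lever is at its stop, so I'll push on until the force rises.

>>> {"op": "servo_tool", "data": {"commands": [{"linear":[0,0,1],"angular":[0,0,0],"gripper":-1},{"linear":[0,0,2],"angular":[0,0,0],"gripper":-1},{"linear":[0,0,2],"angular":[0,0,0],"gripper":-1}]}}

```text
time_s: 7.55
position: [0.4535, 0.0541, 0.0679]
tool_rot: [[-0.036, 0.999, -0.0], [0.999, 0.036, 0.0], [0.0, -0.0, -1.0]]
ft_force: [-0.1, 0.1, 0.7]
grip_width: 0.0
```

>>> {"op": "servo_tool", "data": {"commands": [{"linear":[0,0,1],"angular":[0,0,0],"gripper":-1},{"linear":[0,0,2],"angular":[0,0,0],"gripper":-1},{"linear":[0,0,2],"angular":[0,0,0],"gripper":-1}]}}

```text
time_s: 7.85
position: [0.4538, 0.054, 0.0671]
tool_rot: [[-0.036, 0.999, 0.001], [0.999, 0.036, -0.0], [-0.0, 0.001, -1.0]]
ft_force: [-3.9, -0.1, 16.6]
grip_width: 0.0
```

The force rose to 16.6 N at z = 0.067, so the lever is at its stop and the lid fully open. Next I'll ease it up at about 30 mm/s, which is roughly 0.45 rad/s at the lid.

>>> {"op": "servo_tool", "data": {"commands": [{"linear":[0,0,-1],"angular":[0,0,0],"gripper":-1},{"linear":[0,0,-3],"angular":[0,0,0],"gripper":-1},{"linear":[0,0,-6],"angular":[0,0,0],"gripper":-1},{"linear":[0.5,0,-9],"angular":[0,0,0],"gripper":-1},{"linear":[1,0,-12],"angular":[0,0,0],"gripper":-1},{"linear":[1.5,0,-15],"angular":[0,0,0],"gripper":-1},{"linear":[2,0,-18],"angular":[0,0,0],"gripper":-1},{"linear":[2.5,0,-21],"angular":[0,0,0],"gripper":-1},{"linear":[3,0,-24],"angular":[0,0,0],"gripper":-1},{"linear":[3.5,0,-27],"angular":[0,0,0],"gripper":-1},{"linear":[4,0,-30],"angular":[0,0,0],"gripper":-1},{"linear":[4,0,-33],"angular":[0,0,0],"gripper":-1},{"linear":[4,0,-36],"angular":[0,0,0],"gripper":-1},{"linear":[4,0,-39],"angular":[0,0,0],"gripper":-1},{"linear":[4,0,-42],"angular":[0,0,0],"gripper":-1},{"linear":[3,0,-45],"angular":[0,0,0],"gripper":-1},{"linear":[3,0,-48],"angular":[0,0,0],"gripper":-1},{"linear":[2,0,-51],"angular":[0,0,0],"gripper":-1},{"linear":[1,0,-54],"angular":[0,0,0],"gripper":-1},{"linear":[0,0,-57],"angular":[0,0,0],"gripper":-1}]}}

```text
time_s: 9.85
position: [0.4535, 0.0541, 0.1233]
tool_rot: [[-0.036, 0.999, -0.0], [0.999, 0.036, 0.0], [0.0, -0.0, -1.0]]
ft_force: [0.1, 0.5, 1.7]
grip_width: 0.0003
```

It's still in contact at 1.7 N. I'll finish the closing gently, then withdraw straight up.

>>> {"op": "servo_tool", "data": {"commands": [{"linear":[-0.5,0,-2.5],"angular":[0,0,0],"gripper":-1},{"linear":[-1,0,-5],"angular":[0,0,0],"gripper":-1},{"linear":[-1.5,0,-7.5],"angular":[0,0,0],"gripper":-1},{"linear":[-2,0,-10],"angular":[0,0,0],"gripper":-1},{"linear":[-2.5,0,-12],"angular":[0,0,0],"gripper":-1},{"linear":[-3,0,-14],"angular":[0,0,0],"gripper":-1},{"linear":[-3.5,0,-16],"angular":[0,0,0],"gripper":-1},{"linear":[-4,0,-18],"angular":[0,0,0],"gripper":-1},{"linear":[-4,0,-20],"angular":[0,0,0],"gripper":-1},{"linear":[-4,0,-22],"angular":[0,0,0],"gripper":-1},{"linear":[-4,0,-24],"angular":[0,0,0],"gripper":-1},{"linear":[-4,0,-26],"angular":[0,0,0],"gripper":-1},{"linear":[-4,0,-28],"angular":[0,0,0],"gripper":-1},{"linear":[-4,0,-30],"angular":[0,0,0],"gripper":-1},{"linear":[-4,0,-40],"angular":[0,0,0],"gripper":-1},{"linear":[-4,0,-65],"angular":[0,0,0],"gripper":-1},{"linear":[-4,0,-95],"angular":[0,0,0],"gripper":-1},{"linear":[-4,0,-115],"angular":[0,0,0],"gripper":-1},{"linear":[-4,0,-120],"angular":[0,0,0],"gripper":-1},{"linear":[-4,0,-120],"angular":[0,0,0],"gripper":-1}]}}

```text
time_s: 11.85
position: [0.4537, 0.0501, 0.2434]
tool_rot: [[-0.036, 0.999, 0.001], [0.999, 0.036, -0.0], [-0.0, 0.001, -1.0]]
ft_force: [0.0, -0.1, -0.8]
grip_width: -0.0
```

```bash
python3 - <<'E'
from rig import env
import cv2
s=env.observe();print(s['ft_force'],s['position'],s['time_s'])
p=env.get_image('scene');cv2.imwrite('pics/s6.png',cv2.resize(p['frame'][100:230,190:330],None,fx=5,fy=4.5,interpolation=2))
p=env.get_image('top');cv2.imwrite('pics/t6.png',cv2.resize(p['frame'][130:240,220:370],None,fx=5,fy=5,interpolation=2))
w=env.get_image('wrist');cv2.imwrite('pics/w6.png',w['frame'])
E
```

```text
[ 0.04134375 -0.09290874 -0.78701912] [0.45373511 0.050143   0.243415  ] 11.85
```

View pics/s6.png

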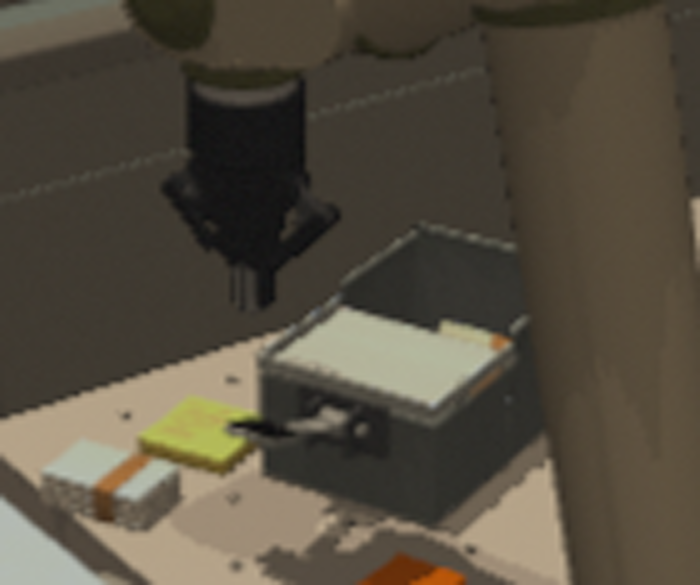

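View pics/t6.png

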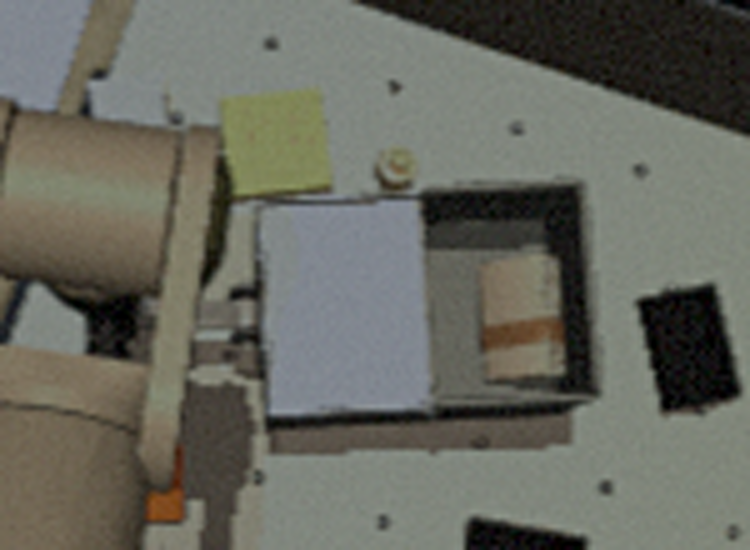

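View pics/w6.png

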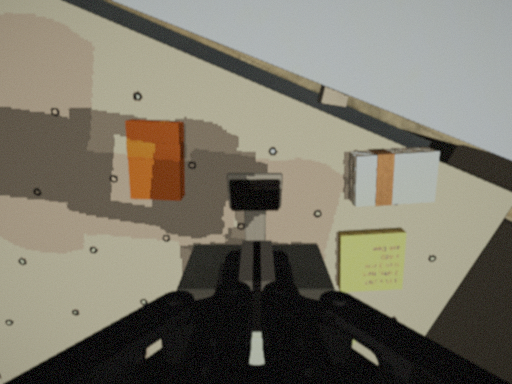

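The lid is shut, level and empty. The pack lies in the well at about (520,315), the lever is up, and the neighbouring items haven't moved. Handing in.

```bash
python3 -c "
from rig import env
print(env.close_job())"
```

```text
the job is handed in; nothing more can be done
None
```

The spoilt pack is in the tipper's well, the lid is shut again and the job is handed in; it took about 12 s of the 51 s allowed.

- **Pressing:** I pressed the lever pad with the closed fingertips down to its stop, where the force rose to 16.6 N. The top picture, taken just before the stop, already showed the pack in the well.
- **Closing:** I eased the lever up at about 20–30 mm/s, roughly 0.3–0.45 rad/s at the lid. The force reading about three-quarters of the way up (1.7 N) showed the fingertips still on the pad. I took no reading at the moment the lid shut. I then withdrew straight up.
- **Last checks:** The pictures show the lid level and empty, the pack lying in the well and the lever back up. The thick pack, note pad, weight and the orange and black look-alikes in view were in place. I did not re-check the glue stick, marker and stapler at the end, but the arm crossed well above them.
- **Disagreement:** The first fit from the top camera put the pad about 3 mm off sideways. The wrist picture showed this, and I corrected it before pressing.

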